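# Gather the bushings in the tote's red corner for counting

### The arm

A 6-joint arm with a two-finger parallel gripper is mounted at the origin on the work surface. World frame = base frame: x ahead of the robot, y to its left, z up, the work surface at z = 0. Lengths are in m, angles in rad, forces in N, time in s.
With the tool pointing down it reaches from about 0.35 to 0.725 m from the base axis. Payload 6 kg.
Tool frame: the origin (TCP) lies at the very end of the fingers, on their centre line; the grasp point (between the pads) lies 19 mm behind it (arm.grasp_offset is the distance from the TCP to the grasp point, in m); z points along the fingers, y is the line along which they close (so a half turn about z gives the same grasp; the last joint's range is limited). The gripper opens to 85 mm and grips with 20 to 120 N. Pads are 22 mm wide; open, the fingers measure 114 mm over their backs; the gripper's body (76 mm by 85 mm) begins 54 mm behind the grasp point. The pads swing forward as they close: fully open they stand 13 mm farther back than shut.
Start: joints at [1.555, 0.04, 0.085, 0, -1.615, -0.334], TCP at [0.206, 0.564, 0.231] pointing down, gripper open.
Joint ranges: [-2.56, 2.56], [-1.29, 2.01], [-1.08, 1.49], [-3.29, 1.98], [-2.81, -0.18], [-2.99, 2.99]. Speed limits (rad/s): [2.57, 2.57, 3.01, 3.14, 3.14, 3.14].

### API

Orientations are given as a unit quaternion [w, x, y, z].
In Python, from cell import arm, cams, probe_bus, ticket gives the robot as it stands (arm), with the cameras (cams), the readings (probe_bus) and the job (ticket).
- The arm moves only by the tool steer_hand, called after "Call:" as name(argument=value, ...) on one line, values as JSON. Schema: {"type":"object","properties":{"deltas":{"type":"object","properties":{"moves":{"type":"array","items":{"type":"array","items":{"type":"number"},"minItems":7,"maxItems":7},"minItems":1,"maxItems":5}},"additionalProperties":false,"required":["moves"]},"only":{"type":"string"},"quiet":{"type":"boolean"},"lines":{"type":"string"}},"required":["deltas"],"additionalProperties":false}. deltas is an object whose key "moves" holds a list of rows, 1 to 5 of them, each of 7 numbers: the finger opening in m, then dx, dy, dz in shares of 1000 mm (1.0 is 1000 mm), then a rotation vector rx, ry, rz in normalised numbers (1 is pi rad); each row is the pose to reach, as a shift and turn from the pose commanded when the call began, along the tool's axes at that moment; what a row does not reach only later rows make up. A row lasts 1/8 s, in which the tool goes at most 0.0625 m and 0.188 rad, less where a joint would pass 70% of its speed; a pose out of reach is approached as far as the arm can. The fingers move at their own pace and stop on an object; the grip force is fixed at half the most. Time passes only in rows, so rows that do not move let the fingers close. The tool returns the time, the measured TCP pose, the force, the opening and the grip force at its end. only (a regular expression) keeps the lines of the reply that match it, lines (a string "A,B") keeps lines A to B, and quiet returns only ok. Input that does not fit is refused with a message, and nothing moves.
- probe_bus.get_obs(): the state, without advancing time (a new reading comes with each control period).
- cams.get_image(name): name is "scene" or "side" or "wrist"; returns the picture (384x512x3 uint8, red, green, blue); there is no depth.
- cams.camera_model(name): a dict with "mtx" (3x3 intrinsics, pixels), "D" ([k1, k2, p1, p2, k3] as OpenCV has them; the pictures are not rectified), "origin" and "attitude" of the camera in the world. Camera axes: x right, y up, looking along -z (the intrinsics and any distortion apply to the point x, -y, -z); pixel columns grow to the right and rows downward; lengths in m; the calibration is good to about 2 mm. A picture is of the moment at which its call begins: read the wrist's pose just before it. camera_model takes no time and is no camera call; for the wrist camera it gives the pose at the moment of the call.
- ticket.hand_in(): hands the job in; it is judged then, once.
The state is a dict: "clock": time; "qpos": joint angles; "joint_velocities": joint speeds; "joint_efforts": joint torques, N m; "ee_pos": TCP position; "ee_rot": TCP orientation; "ft_force": force on the tool from outside, world axes, zero at the start; "ft_torque": the same for the moment, N m; "gripper_width": finger opening in m; "grip_force": force on a finger pad.
Only numpy, scipy, OpenCV 4.12 (cv2) and the standard library are available. Lean on these libraries where they do the work, as an engineer would, in place of code of your own. Each camera call takes 0.05 s, during which the arm holds its last target. There are 200 camera calls.

### The job

Pick up the blue tote by its yellow carrying bar, hold it clear of the bench with its red corner above the round white count mat, and tilt it down towards the red corner until all four brass bushings have slid together into that corner. Finish holding it there in the gripper, tilted and still, so that they can be counted: do not put it down or let go. Spill nothing and leave the wheel, the micrometer and the dial gauge where they are.

Things in the scene. Friction and masses are not known exactly. Their poses are not given: they have to be found in the camera images.
- tote: Loose blue open plastic tote, about 0.3 kg, at any yaw. Outside 178 (its x) x 133 (its y) mm, 45 mm high, walls and floor 4 mm. Origin: centre of the underside; z up. The +x, +y corner is red. A yellow carrying bar spans the middle of the mouth along x on two end posts: 186 mm long, 14 mm wide, underside 93 mm and top 107 mm above the tote's underside.
- tote_handle (a point): Middle of the yellow carrying bar, on its centre line, 100 mm above the tote's underside; axes as the tote's. Grip here from above, fingers closing along the tote's y (across the 14 mm); it slides and turns little in a grip of 80 N.
- tote_corner (a point): The red corner: inner corner of the tote's floor where the +x and +y walls meet, at (85, 62.5, 4) mm in the tote's frame.
- count_mat: Round white mat, 200 mm in diameter and 3 mm thick, fixed on the bench. Origin: centre of its underside.
- wheel: Bystander: machined aluminium wheel, an open ring 124 mm across and 60 mm high. Origin: centre of the underside.
- micrometer: Bystander: blue C-frame micrometer lying flat, about 165 x 80 mm, 14 mm high. Origin: in the middle of the C, on the bench.
- dial_gauge: Bystander: round dial gauge lying face up, 58 mm across with a stem along its y (106 mm over all), 19 mm high. Origin: centre of the underside.
- bushing1: The first of four equal smooth brass bushings, upright cylinders 22 mm in diameter and 16 mm high, about 35 g, loose on the tote's floor away from the red corner. Origin: centre of its underside. They begin to slide at a tilt of roughly 7 to 11 degrees, and need some 20 to 25 degrees towards the corner to slide on along a wall.
- bushing2: The second of four equal smooth brass bushings, upright cylinders 22 mm in diameter and 16 mm high, about 35 g, loose on the tote's floor away from the red corner. Origin: centre of its underside. They begin to slide at a tilt of roughly 7 to 11 degrees, and need some 20 to 25 degrees towards the corner to slide on along a wall.
- bushing3: The third of four equal smooth brass bushings, upright cylinders 22 mm in diameter and 16 mm high, about 35 g, loose on the tote's floor away from the red corner. Origin: centre of its underside. They begin to slide at a tilt of roughly 7 to 11 degrees, and need some 20 to 25 degrees towards the corner to slide on along a wall.
- bushing4: The fourth of four equal smooth brass bushings, upright cylinders 22 mm in diameter and 16 mm high, about 35 g, loose on the tote's floor away from the red corner. Origin: centre of its underside. They begin to slide at a tilt of roughly 7 to 11 degrees, and need some 20 to 25 degrees towards the corner to slide on along a wall.

How it is judged:
By the outcome, as a careful person would: the job done as asked, in the order asked, and still so for the second after the job is handed in, while the arm keeps its last pose, push and grip.
It also fails if it takes over 40 s, if anything falls off the work surface, if the arm or the gripper's body presses on something with over 40 N, if the wrist force passes 120 N, or if a joint passes its speed limit or range.

## Working session

There is one attempt and no reset: what is moved stays moved. The work goes in short steps, Python scripts to look and compute and a tool call to move; the robot and the scene stay as the last step left them, time stands still between calls to the robot, and variables do not carry over. Pictures are saved under pics/ and viewed, at most 10 in all, crops included, and the job is handed in when it is done.

```bash
ls; mkdir -p pics; python3 - <<'E'
from cell import arm, cams, probe_bus, ticket
import cv2
for n in("scene","side","wrist"):
    cv2.imwrite(f"pics/{n}0.png",cams.get_image(n)[:,:,::-1])
    m=cams.camera_model(n);print(n,m["origin"],m["attitude"],m["D"])
o=probe_bus.get_obs();print(o["clock"],o["ee_pos"],o["ee_rot"],o["gripper_width"],o["ft_force"])
import numpy as np
s=[cv2.imread(f"pics/{n}0.png") for n in("scene","side","wrist")]
a=np.vstack([np.hstack(s[:2]),np.hstack([s[2],s[2]*0])]);cv2.imwrite("pics/all0.png",cv2.resize(a,(800,600)))
E
```

```text
cell.py
pics
scene [ 0.98839931 -0.50763009  0.96507273] [0.89833488 0.29765776 0.10838935 0.30437813] [0.00053669 0.         0.         0.         0.        ]
side [0.21488166 0.54319701 0.85968639] [-0.28327486 -0.09337403  0.31973961  0.89933488] [0.01402348 0.         0.         0.         0.        ]
wrist [0.27873726 0.53571516 0.37443038] [-0.56669763  0.08794631 -0.12439078  0.80971981] [0.00904729 0.         0.         0.         0.        ]
0.15 [0.2055057  0.56343527 0.23050543] [ 6.91500549e-04  9.84740712e-01 -1.74026576e-01 -5.18007511e-05] 0.08529605995754347 [-0.61885616  0.03042823  0.28399416]
```

View pics/all0.png

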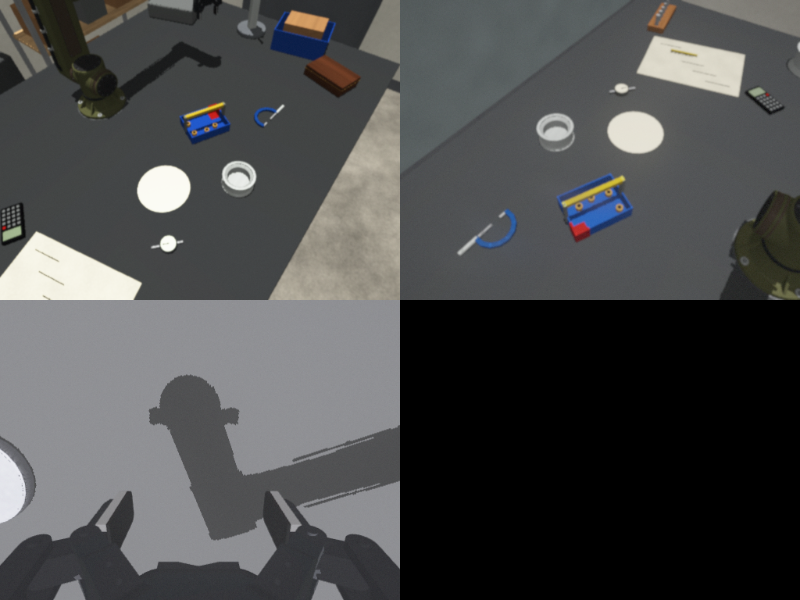

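The composite (scale 0.78) shows the tote at scene (262,156) px and side (762,260 less 512), with the bar and red corner visible. The mat is at scene (210,241), with the wheel, micrometer and dial gauge around it. Next I measure all of these.

```bash
cat > h.py <<'E'
import numpy as np, cv2
from cell import arm, cams, probe_bus, ticket
from scipy.spatial.transform import Rotation as R
def rot(q): return R.from_quat([q[1],q[2],q[3],q[0]])
def ray(m,px):
    p=cv2.undistortPoints(np.float64([[px]]),np.array(m["mtx"]),np.array(m["D"])).ravel()
    return np.array(m["origin"]),rot(m["attitude"]).apply([p[0],-p[1],-1])
def onz(m,px,z):
    o,d=ray(m,px);return o+d*(z-o[2])/d[2]
def tri(m1,p1,m2,p2):
    o1,d1=ray(m1,p1);o2,d2=ray(m2,p2)
    s=np.linalg.lstsq(np.c_[d1,-d2],o2-o1,rcond=None)[0]
    a,b=o1+s[0]*d1,o2+s[1]*d2
    return (a+b)/2,np.linalg.norm(a-b)
def proj(m,P):
    Rm=rot(m["attitude"]).inv();c=Rm.apply(np.array(P)-m["origin"])*[1,-1,-1]
    return cv2.projectPoints(c.reshape(-1,1,3),np.zeros(3),np.zeros(3),np.array(m["mtx"]),np.array(m["D"]))[0].reshape(-1,2)
def blobs(img,lo,hi,amin=30):
    hsv=cv2.cvtColor(img,cv2.COLOR_BGR2HSV)
    k=cv2.inRange(hsv,lo,hi)
    c,_=cv2.findContours(k,cv2.RETR_EXTERNAL,cv2.CHAIN_APPROX_NONE)
    return sorted([x for x in c if cv2.contourArea(x)>amin],key=cv2.contourArea)[::-1]
E
python3 - <<'E'
from h import *
M={n:cams.camera_model(n) for n in("scene","side")}
for n in M:
    im=cv2.imread(f"pics/{n}0.png")
    for nm,lo,hi in(("yel",(22,120,90),(35,255,255)),("red",(0,190,90),(6,255,255)),("white",(0,0,150),(179,70,255)),("brass",(8,90,60),(21,255,255)),("blue",(100,150,60),(125,255,255))):
        for c in blobs(im,lo,hi,12)[:8]:
            r=cv2.minAreaRect(c);b=cv2.boxPoints(r)
            print(n,nm,cv2.contourArea(c),np.round(r[0]),np.round(r[1]),"z0:",onz(M[n],r[0],0)[:2].round(3))
            if nm=="yel" and cv2.contourArea(c)>100:
                s=b[np.argsort(b[:,0])];e1=s[:2].mean(0);e2=s[2:].mean(0);print("  ends",e1,e2,onz(M[n],e1,.1),onz(M[n],e2,.1))
    x0,y0=(225,120) if n=="scene" else (190,215)
    cv2.imwrite(f"pics/c_{n}.png",cv2.resize(im[y0:y0+100,x0:x0+130],None,fx=3,fy=3,interpolation=2))
a=[cv2.imread(f"pics/c_{n}.png") for n in M];cv2.imwrite("pics/c.png",np.hstack(a))
E
```

```text
scene yel 197.5 [262. 141.] [ 6. 50.] z0: [0.427 0.252]
  ends [238.03363 149.09782] [285.29303 132.8524 ] [0.44613519 0.09855559 0.1       ] [0.5251736 0.2498726 0.1      ]
scene red 55.0 [273. 146.] [ 7. 10.] z0: [0.474 0.256]
scene red 12.5 [  5. 291.] [4. 4.] z0: [ 0.207 -0.627]
scene white 23227.5 [428. 249.] [268. 167.] z0: [1.072 0.193]
scene white 9870.5 [ 90. 340.] [ 87. 180.] z0: [ 0.497 -0.565]
scene white 3156.5 [209. 242.] [59. 68.] z0: [ 0.55  -0.174]
scene white 1237.5 [306. 224.] [37. 43.] z0: [0.746 0.049]
scene white 336.5 [211. 314.] [20. 30.] z0: [ 0.699 -0.33 ]
scene white 205.0 [ 14. 298.] [10. 26.] z0: [ 0.247 -0.623]
scene white 39.5 [354. 143.] [ 3. 23.] z0: [0.699 0.445]
scene white 16.0 [508. 154.] [5. 5.] z0: [1.153 0.716]
scene brass 1319.5 [391.  30.] [54. 28.] z0: [0.482 1.217]
scene brass 1287.0 [427.  91.] [67. 25.] z0: [0.795 0.879]
scene brass 1067.0 [140.  11.] [27. 91.] z0: [-0.637  0.62 ]
scene brass 560.0 [25. 39.] [69. 20.] z0: [-0.885  0.11 ]
scene brass 285.0 [48. 34.] [79.  7.] z0: [-0.837  0.205]
scene brass 20.0 [248. 170.] [5. 5.] z0: [0.
[... 849 characters left out ...]
] [ 5. 40.] z0: [0.706 0.451]
side white 78.5 [457. 117.] [ 7. 15.] z0: [ 0.258 -0.64 ]
side white 16.0 [510.  60.] [11.  2.] z0: [ 0.2   -1.065]
side white 14.0 [130. 274.] [2. 8.] z0: [0.698 0.337]
side brass 557.5 [334.  22.] [22. 44.] z0: [ 0.843 -0.924]
side brass 49.0 [229. 263.] [10.  7.] z0: [0.531 0.187]
side brass 41.0 [267. 246.] [8. 7.] z0: [0.484 0.097]
side brass 37.5 [280. 266.] [7. 8.] z0: [0.428 0.122]
side brass 23.0 [245. 254.] [6. 8.] z0: [0.515 0.145]
side blue 2131.0 [255. 271.] [42. 82.] z0: [0.469 0.169]
side blue 369.0 [127. 298.] [28. 57.] z0: [0.663 0.382]
side blue 194.0 [247. 235.] [ 6. 51.] z0: [0.541 0.097]
side blue 12.5 [205. 259.] [15.  2.] z0: [0.584 0.21 ]
```

View pics/c.png

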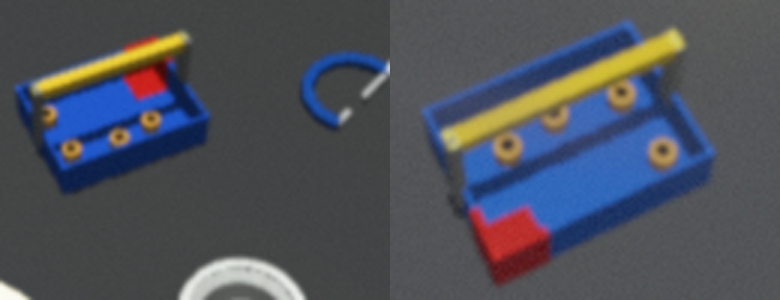

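The crops show the bar running across the middle of the tote, with the red corner at its far-left (+y) end. The bushings lie on the floor away from that corner. The tote's yaw is about 62.5°. Next I compute the offset to the handle.

```bash
cat >> h.py <<'E'
def delta(P,Rt):
    o=probe_bus.get_obs();R0=rot(o["ee_rot"])
    print("dpos",R0.inv().apply(np.array(P)-o["ee_pos"]).round(4),"drot",(R0.inv()*Rt).as_rotvec().round(3),"t",round(o["clock"],2),"ee",np.round(o["ee_pos"],4),"q",np.round(o["qpos"],2))
def tool_for_tote(yaw,tilt=0.):   # tool y = tote y, tool x = -tote x, tool z = down; tilt towards red corner
    d=np.array([85,62.5,0])/np.hypot(85,62.5)
    return R.from_euler("z",yaw)*R.from_rotvec(tilt*np.cross([0,0,1],d))*R.from_matrix(np.diag([-1.,1,-1]))
def tool_pos(handle,Rt): return np.array(handle)+Rt.apply([0,0,arm.grasp_offset])
E
python3 - <<'E'
from h import *
S,D=cams.camera_model("scene"),cams.camera_model("side")
A=tri(S,(238.0,149.1),D,(286.2,228.4));B=tri(S,(285.3,132.9),D,(212.2,261.6))
print(A,B,(A[0]+B[0])/2,np.linalg.norm(A[0]-B[0]),np.degrees(np.arctan2(*(B[0]-A[0])[1::-1])))
c=tri(S,(209,242),D,(301,169));print("mat",c)
h=(A[0]+B[0])/2;yaw=np.radians(62.5);h[2]=.1
for m in(S,D):print(proj(m,[h+R.from_euler("z",yaw).apply(p) for p in([-.093,0,0],[.093,0,0],[.089,.0665,-.1])]).round(1))
Rt=tool_for_tote(yaw);delta([h[0],h[1],.2305],Rt)
E
```

```text
(array([0.44485377, 0.09224569, 0.10522857]), np.float64(0.010228353099485424)) (array([0.52500072, 0.24637532, 0.10224203]), np.float64(0.004048162021071455)) [0.48492725 0.1693105  0.1037353 ] 0.1737480813518036 62.52570111755128
mat (array([ 0.54771225, -0.17261889, -0.00689901]), np.float64(0.0008674461080502714))
[[234.7 150.7]
 [286.3 132.9]
 [275.1 141.4]]
[[286.1 228.8]
 [208.6 263.3]
 [226.2 309.3]]
dpos [0.3976 0.2745 0.0004] drot [ 1.000e-03 -1.000e-03  1.701e+00] t 0.15 ee [0.2055 0.5634 0.2305] q [ 1.55  0.04  0.08 -0.   -1.62 -0.33]
```

Move 10 rows: first call up to .2,.137,0, .85.

Careful with the scale: turns go in shares of pi rad. That gives: 0.85 rad is 0.2706.

Call:
steer_hand(deltas={"moves": [[0.085, 0.04, 0.027, 0, 0, 0, 0.0541], [0.085, 0.08, 0.055, 0, 0, 0, 0.1082], [0.085, 0.12, 0.082, 0, 0, 0, 0.1623], [0.085, 0.16, 0.11, 0, 0, 0, 0.2165], [0.085, 0.2, 0.137, 0, 0, 0, 0.2706]]})

```text
clock: 0.78
ee_pos: [0.3471, 0.3649, 0.2311]
ee_rot: [0.0, 0.824, -0.567, -0.0]
ft_force: [0.6, 0.7, -0.3]
gripper_width: 0.0849
grip_force: 0.0
```

```bash
python3 - <<'E'
from h import *
delta([.485,.1693,.2305],tool_for_tote(np.radians(62.5)))
E
```

```text
dpos [ 0.232  -0.0588  0.0006] drot [ 0.    -0.     0.846] t 0.78 ee [0.3471 0.3649 0.2311] q [ 1.21 -0.22 -0.16 -0.   -1.63 -0.85]
```

To row units: 0.846 rad is 0.2693.

Call:
steer_hand(deltas={"moves": [[0.085, 0.046, -0.012, 0, 0, 0, 0.0541], [0.085, 0.093, -0.024, 0, 0, 0, 0.1082], [0.085, 0.14, -0.035, 0, 0, 0, 0.1623], [0.085, 0.186, -0.047, 0, 0, 0, 0.2165], [0.085, 0.232, -0.059, 0, 0, 0, 0.2693]]})

```text
clock: 1.4
ee_pos: [0.4862, 0.1702, 0.2312]
ee_rot: [0.0, -0.519, 0.855, 0.0]
ft_force: [1.7, 1.5, 0.1]
gripper_width: 0.0848
grip_force: 0.0
```

```bash
python3 - <<'E'
from h import *
cv2.imwrite("pics/w1.png",cams.get_image("wrist")[:,:,::-1])
delta([.485,.1693,.081],tool_for_tote(np.radians(62.5)))
m=cams.camera_model("wrist");im=cv2.imread("pics/w1.png")
for nm,lo,hi in(("yel",(22,120,60),(35,255,255)),("red",(0,190,60),(6,255,255))):
    for c in blobs(im,lo,hi,60)[:4]:
        r=cv2.minAreaRect(c);b=cv2.boxPoints(r);print(nm,cv2.contourArea(c),r,[onz(m,p,.107 if nm=="yel" else .045)[:2].round(3) for p in b])
E
```

```text
dpos [-0.0012  0.0042  0.15  ] drot [-0.001 -0.002 -0.01 ] t 1.45 ee [0.4881 0.1665 0.231 ] q [ 0.72 -0.18 -0.13  0.   -1.63 -1.21]
yel 340.0 ((248.0, 205.0), (90.0, 8.0), 90.0) [array([0.486, 0.139]), array([0.479, 0.143]), array([0.524, 0.227]), array([0.531, 0.223])]
```

View pics/w1.png

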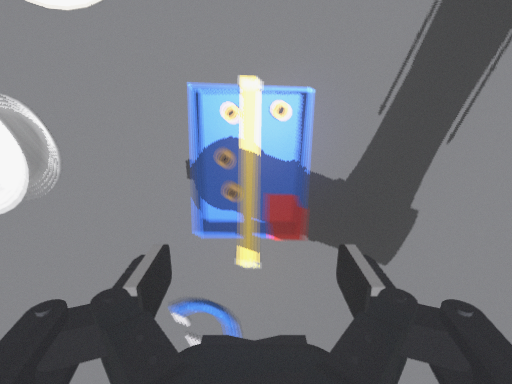

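The wrist view shows the bar running from about (251,82) to (248,258) px, between the open fingers. Three bushings are on its left and one at top right, and the red corner is at (287,217). The image is slightly blurred because the arm was still settling. I take one more measurement with the arm still.

```bash
python3 - <<'E'
from h import *
cv2.imwrite("pics/w2.png",cams.get_image("wrist")[:,:,::-1])
m=cams.camera_model("wrist");im=cv2.imread("pics/w2.png")
hsv=cv2.cvtColor(im,cv2.COLOR_BGR2HSV);k=cv2.inRange(hsv,(18,35,90),(38,255,255));k[:, :225]=0;k[:,275:]=0;k[300:]=0;k[:60]=0
ys,xs=np.nonzero(k);print(len(ys),ys.min(),ys.max())
p=[]
for y in(ys.min()+6,ys.max()-6):
    s=xs[abs(ys-y)<5];p.append((s.min()+s.max())/2)
e=[onz(m,(p[0],ys.min()),.107),onz(m,(p[1],ys.max()),.107)];print(p,e,(e[0]+e[1])/2,np.linalg.norm(e[1]-e[0]),np.degrees(np.arctan2(*(e[1]-e[0])[1::-1])))
h=(e[0]+e[1])/2
delta([h[0],h[1],.081],tool_for_tote(np.radians(62.5)))
E
```

```text
2678 84 271
[np.float64(249.0), np.float64(257.5)] [array([0.4489695 , 0.08413674, 0.107     ]), array([0.52861209, 0.25381289, 0.107     ])] [0.48879079 0.16897482 0.107     ] 0.18743782423359245 64.85557805159176
dpos [-0.0015 -0.0012  0.1498] drot [-0.    -0.001 -0.003] t 1.5 ee [0.4871 0.1684 0.2308] q [ 0.72 -0.19 -0.13  0.   -1.63 -1.21]
```

To row units: -0.02 rad is -0.0064.

Call:
steer_hand(deltas={"moves": [[0.085, 0, 0, 0.035, 0, 0, -0.0064], [0.085, 0, 0, 0.07, 0, 0, -0.0064], [0.085, 0, 0, 0.105, 0, 0, -0.0064], [0.085, 0, 0, 0.135, 0, 0, -0.0064], [0.085, 0, 0, 0.15, 0, 0, -0.0064]]})

```text
clock: 2.12
ee_pos: [0.4847, 0.1714, 0.0794]
ee_rot: [-0.001, -0.53, 0.848, -0.0]
ft_force: [0.3, -0.0, 0.1]
gripper_width: 0.0851
grip_force: 0.0
```

Call:
steer_hand(deltas={"moves": [[0.085, 0, 0, 0, 0, 0, 0], [0, 0, 0, 0, 0, 0, 0], [0, 0, 0, 0, 0, 0, 0], [0, 0, 0, 0, 0, 0, 0], [0, 0, 0, 0, 0, 0, 0]]})

```text
clock: 2.75
ee_pos: [0.486, 0.1716, 0.0818]
ee_rot: [0.0, -0.529, 0.848, -0.0]
ft_force: [0.8, -0.7, 1.3]
gripper_width: 0.0129
grip_force: 62.0
```

Call:
steer_hand(deltas={"moves": [[0, 0, 0, 0, 0, 0, 0], [0, 0, 0, 0, 0, 0, 0], [0, 0, 0, 0, 0, 0, 0]]})

```text
clock: 3.12
ee_pos: [0.486, 0.1716, 0.0818]
ee_rot: [0.0, -0.529, 0.848, -0.0]
ft_force: [1.1, -0.8, 3.5]
gripper_width: 0.0125
grip_force: 60.7
```

Call:
steer_hand(deltas={"moves": [[0, 0, 0, -0.01, 0, 0, 0], [0, 0, 0, -0.03, 0, 0, 0], [0, 0, 0, -0.06, 0, 0, 0], [0, 0, 0, -0.09, 0, 0, 0], [0, 0, 0, -0.12, 0, 0, 0]]})

```text
clock: 3.75
ee_pos: [0.4848, 0.1715, 0.2013]
ee_rot: [-0.001, -0.529, 0.848, 0.0]
ft_force: [0.7, 0.8, -4.5]
gripper_width: 0.013
grip_force: 59.7
```

Call:
steer_hand(deltas={"moves": [[0, 0, 0, -0.025, 0, 0, 0], [0, 0, 0, -0.04, 0, 0, 0], [0, 0, 0, -0.045, 0, 0, 0], [0, 0, 0, -0.045, 0, 0, 0]]})

```text
clock: 4.25
ee_pos: [0.4854, 0.1716, 0.2455]
ee_rot: [-0.001, -0.529, 0.848, 0.0]
ft_force: [0.3, 0.1, -3.9]
gripper_width: 0.0127
grip_force: 59.7
```

```bash
python3 - <<'E'
from h import *
a=[cams.get_image(n)[:,:,::-1] for n in("wrist","side")]
cv2.imwrite("pics/l1.png",cv2.resize(np.hstack(a),(800,300)))
yaw=np.radians(63)
for y in(63,90,40):
  for t in(0,30):
    Rt=tool_for_tote(np.radians(y),np.radians(t));R0=Rt*R.from_matrix(np.diag([-1.,1,-1]))
    h=np.array([.548,-.171,0])-R0.apply([.085,.0625,-.096]);h[2]=.25
    if t==0: print("handle",h)
    P=tool_pos(h,Rt);delta(P,Rt)
E
```

```text
handle [ 0.56509872 -0.27510996  0.25      ]
dpos [ 0.3661 -0.268   0.014 ] drot [ 0.001 -0.002  0.016] t 4.35 ee [0.4852 0.1715 0.245 ] q [ 0.73 -0.18 -0.1  -0.   -1.65 -1.19]
dpos [ 0.3231 -0.2374  0.0114] drot [0.308 0.423 0.016] t 4.35 ee [0.4852 0.1715 0.245 ] q [ 0.73 -0.18 -0.1  -0.   -1.65 -1.19]
handle [ 0.6105 -0.256   0.25  ]
dpos [ 0.329  -0.3004  0.0139] drot [ 0.002 -0.001 -0.455] t 4.35 ee [0.4852 0.1715 0.245 ] q [ 0.73 -0.18 -0.1  -0.   -1.65 -1.19]
dpos [ 0.3045 -0.2536  0.0114] drot [ 0.402  0.343 -0.444] t 4.35 ee [0.4852 0.1715 0.245 ] q [ 0.73 -0.18 -0.1  -0.   -1.65 -1.19]
handle [ 0.52306045 -0.27351472  0.25      ]
dpos [ 0.3831 -0.2295  0.0141] drot [ 0.001 -0.002  0.418] t 4.35 ee [0.4852 0.1715 0.245 ] q [ 0.73 -0.18 -0.1  -0.   -1.65 -1.19]
dpos [ 0.3316 -0.2182  0.0115] drot [0.218 0.478 0.409] t 4.35 ee [0.4852 0.1715 0.245 ] q [ 0.73 -0.18 -0.1  -0.   -1.65 -1.19]
```

View pics/l1.png

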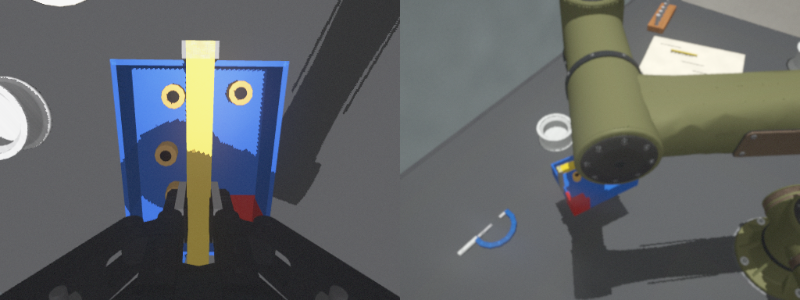

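The tote is gripped mid-bar and level, with the bushings still on its floor: three are visible at (173,96), (240,93) and (166,154), and the fourth is behind a finger. Next I carry it over to the mat.

Call:
steer_hand(deltas={"moves": [[0, 0.008, -0.006, 0, 0, 0, 0], [0, 0.024, -0.018, 0, 0, 0, 0], [0, 0.048, -0.036, 0, 0, 0, 0], [0, 0.076, -0.056, 0, 0, 0, 0], [0, 0.104, -0.076, 0, 0, 0, 0]]})

```text
clock: 4.97
ee_pos: [0.5082, 0.0424, 0.2464]
ee_rot: [-0.0, -0.529, 0.849, -0.0]
ft_force: [0.3, 0.5, -3.9]
gripper_width: 0.0129
grip_force: 59.8
```

Call:
steer_hand(deltas={"moves": [[0, 0.028, -0.02, 0, 0, 0, 0], [0, 0.056, -0.04, 0, 0, 0, 0], [0, 0.084, -0.06, 0, 0, 0, 0], [0, 0.112, -0.08, 0, 0, 0, 0], [0, 0.14, -0.1, 0, 0, 0, 0]]})

```text
clock: 5.6
ee_pos: [0.536, -0.1275, 0.2463]
ee_rot: [-0.0, -0.529, 0.849, -0.0]
ft_force: [-0.0, 0.2, -3.4]
gripper_width: 0.013
grip_force: 59.7
```

Call:
steer_hand(deltas={"moves": [[0, 0.026, -0.02, 0, 0, 0, 0], [0, 0.048, -0.036, 0, 0, 0, 0], [0, 0.066, -0.05, 0, 0, 0, 0], [0, 0.076, -0.058, 0, 0, 0, 0], [0, 0.08, -0.06, 0, 0, 0, 0]]})

```text
clock: 6.22
ee_pos: [0.5549, -0.2242, 0.246]
ee_rot: [-0.0, -0.529, 0.849, 0.0]
ft_force: [-0.9, -0.2, -3.8]
gripper_width: 0.0131
grip_force: 59.7
```

```bash
python3 - <<'E'
from h import *
yaw=np.radians(63)
for t in(0,16,30):
    Rt=tool_for_tote(yaw,np.radians(t));R0=Rt*R.from_matrix(np.diag([-1.,1,-1]))
    h=np.array([.548,-.171,0])-R0.apply([.085,.0625,-.096]);h[2]=.25
    delta(tool_pos(h,Rt),Rt)
E
```

```text
dpos [ 0.0412 -0.0316  0.0147] drot [ 0.001 -0.     0.015] t 6.22 ee [ 0.5549 -0.2242  0.246 ] q [-0.05  0.04  0.11  0.   -1.64 -0.41]
dpos [ 0.0205 -0.0169  0.014 ] drot [0.164 0.226 0.015] t 6.22 ee [ 0.5549 -0.2242  0.246 ] q [-0.05  0.04  0.11  0.   -1.64 -0.41]
dpos [-0.0018 -0.001   0.0122] drot [0.308 0.424 0.015] t 6.22 ee [ 0.5549 -0.2242  0.246 ] q [-0.05  0.04  0.11  0.   -1.64 -0.41]
```

To row units: 0.21 rad is 0.0668.

Call:
steer_hand(deltas={"moves": [[0, 0, 0, 0, 0.0095, 0.0127, 0], [0, 0, 0, 0, 0.0191, 0.0271, 0], [0, 0, 0, 0, 0.0286, 0.0398, 0], [0, 0, 0, 0, 0.0398, 0.0541, 0], [0, 0, 0, 0, 0.0477, 0.0668, 0]]})

```text
clock: 6.85
ee_pos: [0.555, -0.2224, 0.2465]
ee_rot: [-0.049, -0.525, 0.841, -0.12]
ft_force: [-1.3, -0.5, -4.4]
gripper_width: 0.0127
grip_force: 59.7
```

Call:
steer_hand(deltas={"moves": [[0, 0, 0, 0, 0.0095, 0.0127, 0], [0, 0, 0, 0, 0.0191, 0.0271, 0], [0, 0, 0, 0, 0.0286, 0.0398, 0], [0, 0, 0, 0, 0.0398, 0.0541, 0], [0, 0, 0, 0, 0.0493, 0.0684, 0]]})

```text
clock: 7.48
ee_pos: [0.555, -0.2225, 0.2464]
ee_rot: [-0.098, -0.512, 0.819, -0.24]
ft_force: [0.5, 0.8, -4.1]
gripper_width: 0.0127
grip_force: 60.0
```

Call:
steer_hand(deltas={"moves": [[0, 0, 0, 0, 0, 0, 0], [0, 0, 0, 0, 0, 0, 0], [0, 0, 0, 0, 0, 0, 0], [0, 0, 0, 0, 0, 0, 0], [0, 0, 0, 0, 0, 0, 0]]})

```text
clock: 8.1
ee_pos: [0.5552, -0.2233, 0.2464]
ee_rot: [-0.098, -0.511, 0.82, -0.239]
ft_force: [0.5, 0.5, -4.5]
gripper_width: 0.0129
grip_force: 59.9
```

```bash
python3 - <<'E'
from h import *
a=[cams.get_image(n)[:,:,::-1] for n in("wrist","side","scene")]
for n,i in zip("wis",a):cv2.imwrite(f"pics/t_{n}.png",i)
b=cv2.resize(a[2][150:340,130:383],(512,384))
cv2.imwrite("pics/t1.png",cv2.resize(np.vstack([np.hstack(a[:2]),np.hstack([a[2],b])]),(800,600)))
o=probe_bus.get_obs();Rt=rot(o["ee_rot"]);R0=Rt*R.from_matrix(np.diag([-1.,1,-1]))
h=o["ee_pos"]-Rt.apply([0,0,arm.grasp_offset]);c=h+R0.apply([.085,.0625,-.096]);print(h,"corner if no slip",c,"tilt",np.degrees(np.arccos(R0.apply([0,0,1])[2])),o["qpos"])
print({n:proj(cams.camera_model(n),[c,[.548,-.171,.003]]).round() for n in("wrist","scene","side")})
E
```

```text
[ 0.55367024 -0.21403129  0.26249743] corner if no slip [ 0.54521608 -0.17141959  0.12662978] tilt 29.974253489655297 [ 0.2276787  -0.14860369 -0.33067867  0.52681552 -1.44325922 -0.76580243]
{'wrist': array([[325., 291.],
       [328., 273.]]), 'scene': array([[203., 217.],
       [209., 240.]]), 'side': array([[306., 135.],
       [301., 167.]])}
```

View pics/t1.png

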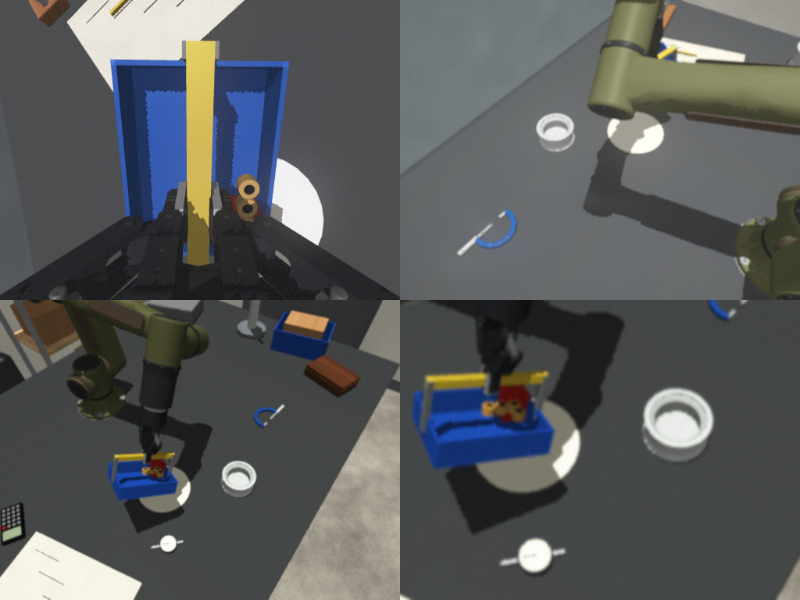

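The wrist view shows the tote unmoved in the grip, with two bushings at (248,187) and (247,208) by the red corner. The scene view shows a cluster at the red corner above the mat. I zoom in to count them.

```bash
python3 - <<'E'
import cv2,numpy as np
s=cv2.imread("pics/t_s.png")[185:260,135:235];w=cv2.imread("pics/t_w.png")[205:305,265:365]
cv2.imwrite("pics/z.png",np.hstack([cv2.resize(s,(440,330),interpolation=2),cv2.resize(w,(330,330),interpolation=2)]))
E
```

```text
(no output)
```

View pics/z.png

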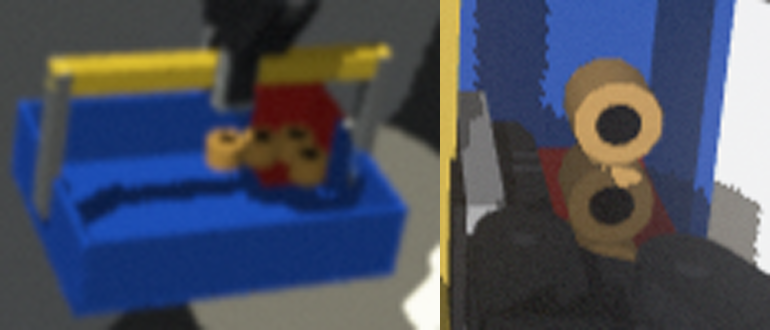

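```bash
python3 - <<'E'
from h import *
o=probe_bus.get_obs();Rt=rot(o["ee_rot"]);R0=Rt*R.from_matrix(np.diag([-1.,1,-1]))
h=o["ee_pos"]-Rt.apply([0,0,arm.grasp_offset])
def tote(m,px,z):
    a,d=ray(m,px);a=R0.inv().apply(a-h)+[0,0,.1];d=R0.inv().apply(d);return (a+d*(z-a[2])/d[2])*1000
S=cams.camera_model("scene");W=cams.camera_model("wrist")
for x,y in((225,138),(262,136),(297,131),(308,153)):print("s",tote(S,(135+x/4.4,185+y/4.4),.02).round())
for x,y in((618,125),(610,206)):print("w",tote(W,(265+(x-440)/3.3,205+y/3.3),.02).round())
print("rim corner px",proj(S,[h+R0.apply(np.array(p)-[0,0,.1]) for p in([.089,.0665,.045],[.089,-.0665,.045],[-.089,-.0665,.045],[.093,0,.107])]).round(1))
E
```

```text
s [29. 49. 20.]
s [52. 48. 20.]
s [76. 51. 20.]
s [73. 27. 20.]
w [28. 50. 20.]
w [50. 49. 20.]
rim corner px [[206.5 203.3]
 [227.7 231.6]
 [154.2 239.9]
 [222.5 195.4]]
```

```bash
python3 -c "
from cell import arm, cams, probe_bus, ticket
o=probe_bus.get_obs();print(o['clock'],o['grip_force'],abs(o['joint_velocities']).max());print(ticket.hand_in())"
```

```text
8.25 59.95232105255127 0.002792075213637383
the job is handed in; nothing more can be done
None
```

I handed the job in at 8.25 s: the tote is held still at a 30° tilt with its red corner over the centre of the mat, about 0.13 m up, and all four bushings are touching in that corner (three along one wall, one beside them, the farthest about 56 mm out).

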